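Set the bookend and press the label holder into the sample rack

ROBOT

A 6-joint arm with a two-finger parallel gripper is mounted at the origin on the work surface. World frame = base frame: x ahead of the robot, y to its left, z up, the work surface at z = 0. Lengths are in m, angles in rad, forces in N, time in s.
With the tool pointing down it reaches from about 0.425 to 0.95 m from the base axis. Payload 14.7 kg.
Tool frame: the origin (TCP) lies at the very end of the fingers, on their centre line; the grasp point (between the pads) lies 19 mm behind it; z points along the fingers, y is the direction in which the jaws open and shut (so a half turn about z gives the same grasp; the last joint's range is limited). The gripper opens to 85 mm and grips with 20 to 120 N. Pads are 22 mm wide; open, the fingers measure 114 mm over their backs; the gripper's body (76 mm by 85 mm) begins 54 mm behind the grasp point. The pads swing forward as they close: fully open they stand 13 mm farther back than shut.
Start: joints at [1.108, 0.48, 1.596, -0, 1.065, -0.047], TCP at [0.263, 0.595, 0.202] pointing down, gripper open.
Joint ranges: [-2.75, 2.75], [-0.82, 2.05], [0.23, 2.67], [-1.56, 4.7], [0.09, 2.69], [-2.92, 2.92]. Speed limits (rad/s): [1.89, 1.89, 2.39, 3.01, 3.01, 3.01].

INTERFACE

Orientations are given as [roll, pitch, yaw] about the fixed x, y, z axes, in that order (R = Rz(yaw) Ry(pitch) Rx(roll)).
In Python, from cell import status, cams, workorder gives the robot as it stands.
- The arm moves only by the tool jog_arm, never from a script. Its argument "motion" is a list of rows, each a list of 6 numbers: the shift along the tool's x, y, z in cm, then the turn, a rotation vector about the tool's x, y, z in degrees. In form: [[tx, ty, tz, rx, ry, rz], ...]. A call has 1 to 5 rows; each row is the pose to reach, as a shift and turn from the pose commanded when the call began, along the tool's axes at that moment; what a row does not reach only later rows make up. A row lasts 1/8 s, in which the tool goes at most 62.5 mm and 10.7 degrees, less where a joint would pass 70% of its speed; a pose out of reach is approached as far as the arm can. A call with a gripper value outside its range is refused whole. "claw" is the closure, from 0 (fully open) to 1 (shut), set as the call begins (left out, the last holds). The fingers move at their own pace and stop on an object; the grip force is fixed at half the most. Time passes only in rows, so rows that repeat a pose let the fingers close. It gives the time, the measured TCP pose, the force and the opening at its end, in the units of the state.
- status.get_state(): the state, without advancing time (a new reading comes with each control period).
- cams.get_image(name): name is "side" or "top"; returns a dict with "frame" (420x560x3 uint8, red, green, blue), "fx", "fy", "cx", "cy" (pixels), "R" (3x3) and "t" (3): a world point X has camera coordinates R X + t. Camera axes: x right, y down, z forward; pixel columns grow to the right and rows downward; lengths in m; the calibration is good to about 2 mm. A picture is of the moment at which its call begins. There is no depth.
- workorder.finish_job(): hands the job in, once; it reports no verdict.
The state is a dict: "time": time; "qpos": joint angles; "qvel": joint speeds; "joint_efforts": joint torques, N m; "eef_pos": TCP position; "tool_rot": TCP orientation; "contact_force": force on the tool from outside, world axes, zero at the start; "wrist_torque": the same for the moment, N m; "gripper_width": finger opening in m.
Only numpy, scipy, OpenCV 4.12 (cv2) and the standard library are available. Lean on these libraries where they do the work, as an engineer would, in place of code of your own. Each camera call takes 0.05 s, during which the arm holds its last target.

TASK

In the sample rack, slide the bookend along its track until the sample boards stand snug between it and the end panel. Then take the label holder out of the drying block and push it down into the slot behind the rack's front lip until it is fully home, centred in front of the boards with its card facing outwards, and finish while still holding it pressed firmly down, because the glue in the slot has yet to grab. Leave the glue bottle, the sanding block and the brush where they are.

Things in the scene. Friction and masses are not known exactly. Their poses are not given: they have to be found in the camera images.
- rack: Low dark wooden rack, fixed. Base 180 (x) by 400 (y) by 16 mm; end panels 12 mm thick, tops 96 mm above bench, inner faces at y = +178 and -178 mm. Origin on the bench, half-way along, 95 mm from the back edge. +x: out through the front lip, away from the robot; +y: to the end panel the boards go against; z up. Front rail: x 50 to 85 mm, top 36 mm above bench; 46 mm of bare base between it and the boards.
- slot (a point): Bottom of the slot cut in the rail's top all along it, on its middle line in front of the snug boards: rack x 72.8, y 148, 18 mm above bench. Slot 10.5 mm wide, 18 deep, mouth bevelled 2.5 mm each side; its 7 mm outer wall is the lip. A brass leaf spring sloping from the inner wall presses the holder to the lip: the last 9 mm take about 3 to 6 N of push, then the bed stops it hard. Axes as rack.
- slot_bed: The bed (bottom) of the slot, a 10.5 mm wide strip along the whole rail, its upper face 18 mm above the bench. Origin at the middle of the rail's length, on the strip's underside, 16 mm above the bench; axes as the rack's.
- bookend (a joint): Position of the bookend along its track (m), growing along rack +y. Starts between 0 and 0.045; 0.148 when the boards are snug between it and the +y end panel. It slides stiffly (about 2 N, some 2 N more while it pushes the boards) and stays where it is left.
- bookend_top (a point): Middle of the bookend's top edge, 111 mm above the bench; at joint value 0 it is at rack x -35, y -37 mm. The bookend is a dark wooden upright, 70 mm wide (rack x), 14 mm thick (rack y), top corners rounded. On its side away from the boards (-y) a flat metal foot reaches 45 mm out along the base, top 21 mm above the bench; the upright's face above the foot is bare. Axes as the rack's.
- samples_mid (a point): Centre of the sample boards: five upright boards bound by brass posts into one block 78 (x) by 60 (y) by 70 mm tall, about 0.24 kg, loose on the rack's base (top 86 mm above the bench), at first 5 to 40 mm short of the end panel. Snug, its centre is at rack x -35, y 148 mm. Axes as the rack's.
- holder_mid (a point): Centre, half-way up, of the label holder: loose upright dark wooden plate, 8 mm thick (its x), 64 wide (y), 90 tall (z), about 0.06 kg. +x face: white card 50 by 24 mm in a metal frame, 20 to 55 mm above the lower edge; the top 35 mm is plain wood to pinch. Stands in the drying block's middle groove, lower edge 16 mm above bench, +x away from the robot. Home in the slot this point is 63 mm above bench.
- card (a point): Point on the holder's card face, 4 mm on the +x side of the holder's middle plane, 40 mm above its lower edge. Axes as the holder's. Outwards means towards rack +x.
- holder: The label holder itself; origin at the middle of its lower edge, 45 mm below point holder_mid, same axes.
- drying_block: Light wooden drying block, fixed, 124 (x) by 110 (y) by 30 mm tall, with three grooves along y, 10 mm wide and 14 mm deep, at x = -42, 0 and 42 mm. Origin: underside centre.
- glue_bottle: White glue bottle, 56 mm diameter, 150 mm tall, standing; origin underside centre. Leave alone.
- sanding_block: Cork sanding block 60 by 105 by 34 mm; origin underside centre. Leave alone.
- brush: Brush lying on the bench beyond the rack, about 200 mm long along its x; origin under its middle. Leave alone.
Mind the look-alikes: they are no part of the job. What is shaped like the holder but red or turquoise is not meant.

How it is judged:
On the way, in this order (a step that is already met when the one before it is completed fails the run):
1. the bookend holds the boards snug against the end panel (value of joint bookend above 0.144 m and y of samples_mid in the frame of rack above 0.142 m and angle between samples_mid's own z axis and vertical below 0.1 rad), for 0.2 s.
2. the label holder is fully home in the slot in front of the boards (z of holder_mid in the frame of rack below 0.0648 m and x of holder_mid in the frame of rack between 0.066 and 0.079 m and x of card in the frame of rack above 0.0735 m and y of holder_mid in the frame of rack between 0.128 and 0.168 m and angle between holder_mid's own z axis and vertical below 0.09 rad), for 0.2 s.
At the end, for the whole second after the job is handed in: Bookend within 4 mm of snug, boards upright and within 6 mm of the end panel; holder upright in the slot, card outwards, within 1.8 mm of home, its centre within 20 mm of the boards' snug centre; the fingers still hold it (over 3 N) and press it on the slot bed with over 4 N (all of step 1 and all of step 2 and contact force between holder and slot_bed above 4 N and contact force between the fingers and holder above 3 N); the arm keeps its last pose, push and grip.
It fails at once if the glue bottle is moved more than 30 mm (distance of glue_bottle from where it was at the start of the episode above 0.03 m).
It fails at once if the sanding block is moved more than 30 mm (distance of sanding_block from where it was at the start of the episode above 0.03 m).
It fails at once if the brush is moved more than 30 mm (distance of brush from where it was at the start of the episode above 0.03 m).
It also fails if it takes over 64 s, if anything falls off the work surface, if the arm or the gripper's body presses on something with over 40 N, if the wrist force passes 120 N, or if a joint passes its speed limit or range.

## Working session

There is one attempt and no reset: what is moved stays moved. The work goes in short steps, Python scripts to look and compute and a tool call to move; the robot and the scene stay as the last step left them, time stands still between calls to the robot, and variables do not carry over. Pictures are saved under pics/ and viewed, and the job is handed in when it is done.

Besides the shell and the picture viewer there is one more tool, called after ">>>" as name(argument=value, ...), one argument or row to a line, values as JSON. jog_arm: Moves the arm, as the interface text tells. Its arguments: {"type":"object","properties":{"motion":{"type":"array","items":{"type":"array","items":{"type":"number"}}},"claw":{"type":"number"}},"required":["motion"]}

```bash
mkdir -p pics; ls
python3 - <<'E'
from cell import status,cams
import cv2,numpy as np
print(status.get_state())
for n in("side","top"):
    d=cams.get_image(n)
    cv2.imwrite(f"pics/{n}0.png",d["frame"][:,:,::-1])
    np.savez(f"{n}0.npz",**d)
    print(n,d["fx"],d["fy"],d["cx"],d["cy"],np.round(d["R"],3).tolist(),np.round(d["t"],3),-d["R"].T@d["t"])
E
```

```text
pics
{'time': 0.0, 'qpos': array([ 1.10838735e+00,  4.80805103e-01,  1.59687246e+00,  1.76584104e-07,
        1.06512663e+00, -4.65695720e-02]), 'qvel': array([-0.00211004,  0.00068391, -0.0013638 , -0.00045146, -0.00041796,
        0.00066879]), 'joint_efforts': array([ 2.55645471e-03, -9.50596619e+01, -4.30215240e+01,  2.04693033e-04,
        1.15658808e-02,  3.14844492e-06]), 'eef_pos': array([0.26233144, 0.59421289, 0.2009903 ]), 'tool_rot': array([-3.14038244e+00, -5.65543874e-05,  2.72575313e+00]), 'contact_force': array([ 0.54280714, -0.21952882,  0.19261675]), 'wrist_torque': array([-0.03424062, -0.00191258,  0.01366646]), 'gripper_width': 0.08539664512824909}
side 438.23292382608605 438.23292382608605 273.6420717086742 209.6701702296371 [[0.702, -0.712, 0.016], [-0.353, -0.368, -0.86], [0.619, 0.598, -0.51]] [-0.387  0.268  1.187] [-0.36757734 -0.88666296  0.84172796]
top 409.42350153557277 409.42350153557277 279.2665402056497 207.43563625285856 [[-0.026, -0.999, -0.029], [-0.987, 0.03, -0.156], [0.157, 0.024, -0.987]] [0.024 0.54  1.219] [ 0.34316167 -0.02262162  1.28829102]
```

```bash
sleep 1
```

```text
(no output)
```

View pics/side0.png

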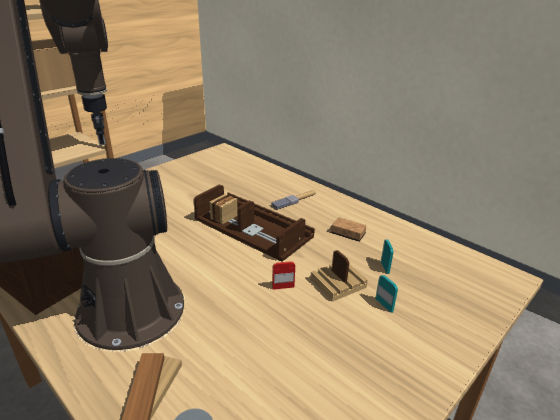

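View pics/top0.png

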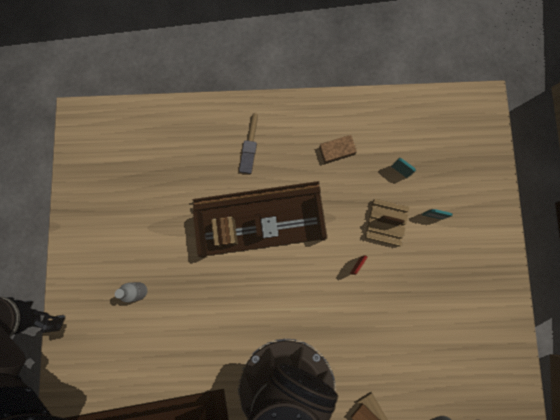

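Run:
```python
import cv2
t=cv2.imread("pics/top0.png");s=cv2.imread("pics/side0.png")
cv2.imwrite("pics/topz1.png",cv2.resize(t[170:270,180:340],None,fx=5,fy=5,interpolation=cv2.INTER_CUBIC))
cv2.imwrite("pics/topz2.png",cv2.resize(t[180:280,330:460],None,fx=6,fy=6,interpolation=cv2.INTER_CUBIC)[:, :800])
cv2.imwrite("pics/sidez1.png",cv2.resize(s[170:265,185:345],None,fx=5,fy=5,interpolation=cv2.INTER_CUBIC))
cv2.imwrite("pics/sidez2.png",cv2.resize(s[230:320,260:410],None,fx=5,fy=5,interpolation=cv2.INTER_CUBIC))
```

```text
(no output)
```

View pics/topz1.png

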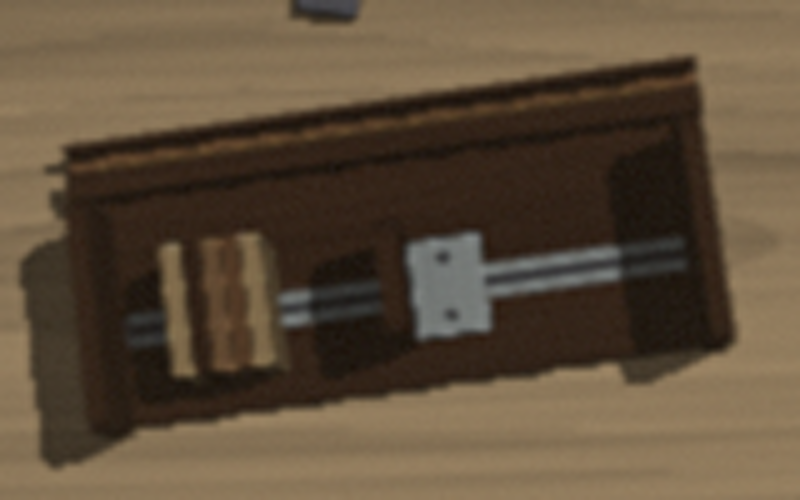

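View pics/topz2.png

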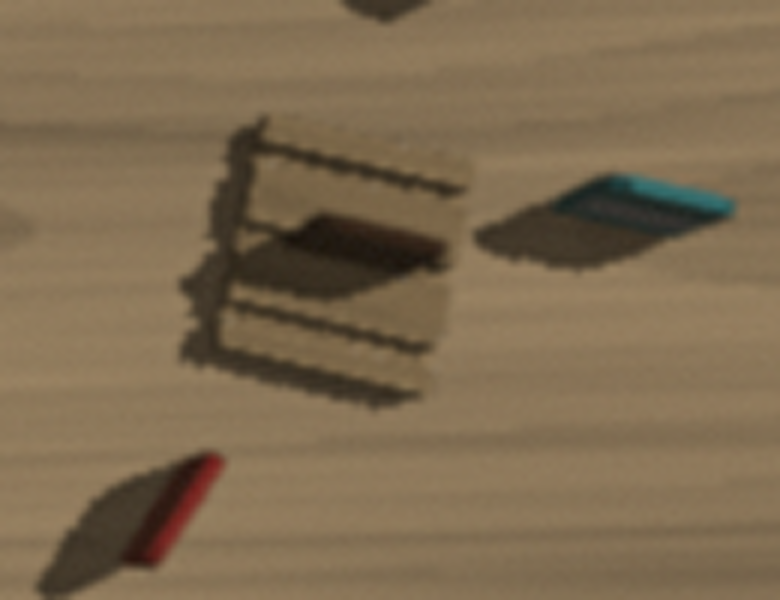

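View pics/sidez1.png

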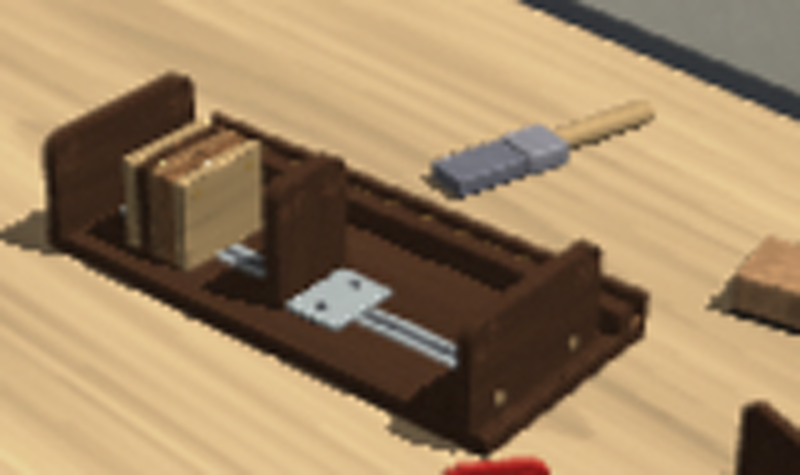

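View pics/sidez2.png

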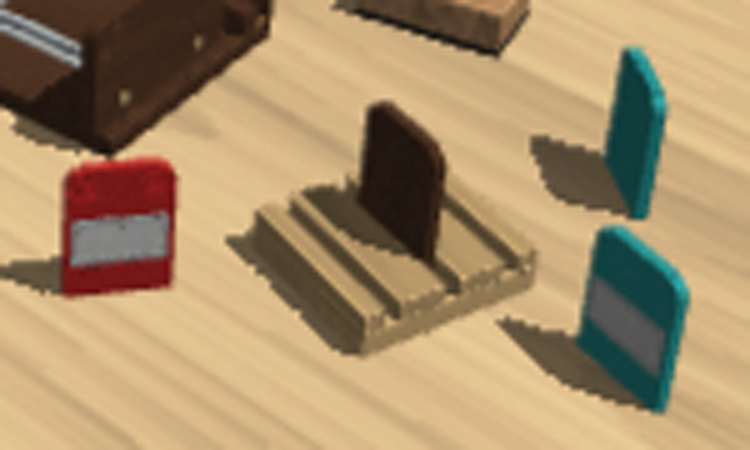

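```bash
cat > h.py <<'E'
import numpy as np
def load(n):return dict(np.load(n+".npz"))
def ray(d,u,v,z):
    c=-d["R"].T@d["t"]; r=d["R"].T@np.array([(u-d["cx"])/d["fx"],(v-d["cy"])/d["fy"],1])
    return c+r*(z-c[2])/r[2]
def proj(d,X):
    p=d["R"]@np.asarray(X)+d["t"]; return np.array([d["fx"]*p[0]/p[2]+d["cx"],d["fy"]*p[1]/p[2]+d["cy"]])
def tri(d1,p1,d2,p2):
    A=[];b=[]
    for d,p in((d1,p1),(d2,p2)):
        c=-d["R"].T@d["t"]; r=d["R"].T@np.array([(p[0]-d["cx"])/d["fx"],(p[1]-d["cy"])/d["fy"],1]);r/=np.linalg.norm(r)
        P=np.eye(3)-np.outer(r,r);A.append(P);b.append(P@c)
    x=np.linalg.lstsq(np.vstack(A),np.hstack(b),rcond=None)[0]; return x
E
python3 - <<'E'
from h import *
T=load("top0");S=load("side0");np.set_printoptions(precision=4,suppress=True)
zt=lambda x,y:((x+.5)/5+179.5,(y+.5)/5+169.5)
zs=lambda x,y:((x+.5)/5+184.5,(y+.5)/5+169.5)
z2=lambda x,y:((x+.5)/6+329.5,(y+.5)/6+179.5)
z3=lambda x,y:((x+.5)/5+259.5,(y+.5)/5+229.5)
L=ray(T,*zt(65,148),.036);R=ray(T,*zt(695,60),.036)
print("lip",L,R,np.linalg.norm(L-R))
for n,p in dict(nearcorner=(485,452),right=(640,332),left=(52,245)).items(): print(n,ray(S,*zs(*p),0))
yax=(L-R)/np.linalg.norm(L-R);xax=np.array([yax[1],-yax[0],0]);print("yaw",np.arctan2(xax[1],xax[0]))
O=(L+R)/2-.085*xax;O[2]=0;print("O",O)
loc=lambda P:np.array([(P-O)@xax,(P-O)@yax,P[2]])
for n,p,z in [("foot tr",(480,232),.021),("foot br",(492,332),.021),("foot tl",(407,242),.021),("foot bl",(418,340),.021),("boards tl",(160,245),.086),("boards bl",(178,378),.086),("boards tr",(265,235),.086),("boards br",(278,365),.086),("panelL bl",(95,432),.096),("panelR br",(733,345),.096)]:
    print(n,loc(ray(T,*zt(*p),z)))
print("near",loc(ray(S,*zs(485,452),0)),"left",loc(ray(S,*zs(52,245),0)),"right",loc(ray(S,*zs(640,332),0)))
print("bookend top side",[loc(ray(S,*zs(*p),.111)) for p in((275,180),(320,153),(343,160),(290,190))])
print("block",[ray(T,*z2(*p),.03) for p in((262,118),(478,158),(215,350),(428,400))])
print("holder top",[ray(T,*z2(*p),.106) for p in((325,212),(447,240),(447,250),(315,220))])
print("holder side",[ray(S,*z3(*p),.106) for p in((367,105),(385,100),(445,155),(440,165))])
E
```

```text
lip [0.5761 0.2787 0.036 ] [ 0.6196 -0.1165  0.036 ] 0.39755434009728136
nearcorner [ 0.4503 -0.1354  0.    ]
right [ 0.6245 -0.1161  0.    ]
left [0.4034 0.2538 0.    ]
yaw 0.10956939094512769
O [0.5134 0.0718 0.    ]
foot tr [-0.0016 -0.051   0.021 ]
foot br [-0.0646 -0.05    0.021 ]
foot tl [-0.0015 -0.005   0.021 ]
foot bl [-0.0632 -0.0039  0.021 ]
boards tl [0.0081 0.1375 0.086 ]
boards bl [-0.0719  0.1356  0.086 ]
boards tr [0.0053 0.0747 0.086 ]
boards br [-0.0724  0.0761  0.086 ]
panelL bl [-0.0973  0.1854  0.096 ]
panelR br [-0.0982 -0.1893  0.096 ]
near [-0.0854 -0.1991  0.    ] left [-0.0894  0.1929  0.    ] right [ 0.0899 -0.199   0.    ]
bookend top side [array([-0.0566,  0.0018,  0.111 ]), array([-0.01  ,  0.0029,  0.111 ]), array([-0.0073, -0.0153,  0.111 ]), array([-0.06  , -0.0146,  0.111 ])]
block [array([ 0.5595, -0.2836,  0.03  ]), array([ 0.5352, -0.3927,  0.03  ]), array([ 0.4403, -0.2524,  0.03  ]), array([ 0.412 , -0.3582,  0.03  ])]
holder top [array([ 0.4995, -0.2952,  0.106 ]), array([ 0.4842, -0.3526,  0.106 ]), array([ 0.4793, -0.3522,  0.106 ]), array([ 0.4958, -0.2902,  0.106 ])]
holder side [array([ 0.4846, -0.302 ,  0.106 ]), array([ 0.4959, -0.3062,  0.106 ]), array([ 0.4783, -0.3612,  0.106 ]), array([ 0.469 , -0.3647,  0.106 ])]
```

```bash
cat >> h.py <<'E'
from scipy.spatial.transform import Rotation as Ro
O=np.array([.5134,.0718,0]);RY=.1096
def rack(x,y,z):
    c,s=np.cos(RY),np.sin(RY);return np.array([O[0]+c*x-s*y,O[1]+s*x+c*y,z])
def toloc(P):
    c,s=np.cos(RY),np.sin(RY);d=np.asarray(P)-O;return np.array([c*d[0]+s*d[1],-s*d[0]+c*d[1],P[2]])
def go(P,yaw=None,st=None):
    """shift (cm) and turn (deg) in tool axes to reach P with tool down, yaw"""
    from cell import status
    st=st or status.get_state()
    Rt=Ro.from_euler("xyz",st["tool_rot"]);
    d=Rt.inv().apply(np.asarray(P)-st["eef_pos"])*100
    Rg=Ro.from_euler("xyz",[np.pi,0,yaw]);w=(Rt.inv()*Rg).as_rotvec(degrees=True)
    print("t",st["time"],"shift",np.round(d,2),"turn",np.round(w,2))
E
python3 - <<'E'
from h import *
P=rack(-.035,-.052,.2);print(P);go(P,np.pi/2+RY)
T=load("top0");print(ray(T,118,293,.15),ray(T,140,290,.0))
E
```

```text
[0.4842978  0.01628368 0.2       ]
t 0.1 shift [-43.65 -43.91   0.15] turn [-6.00e-02  3.00e-02  5.99e+01]
[0.29857638 0.45631935 0.15      ] [0.30017426 0.45037171 0.        ]
```

>>> jog_arm(
  motion=[
    [0,0,-4,0,0,0],
    [-43.6,-43.9,-4,0,0,60],
    [-43.6,-43.9,-4,0,0,60],
    [-43.6,-43.9,-4,0,0,60],
    [-43.6,-43.9,-4,0,0,60],
  ],
  claw=1,
)

```text
time: 0.72
eef_pos: [0.3523, 0.3593, 0.2415]
tool_rot: [-3.142, 0.0, 1.97]
contact_force: [0.4, 0.2, 0.6]
gripper_width: 0.0
```

Run:
```python
from h import *
go(rack(-.035,-.052,.2),np.pi/2+RY)
```

```text
t 0.725 shift [-36.73  -1.17   4.15] turn [-0.00e+00  1.00e-02  1.66e+01]
```

>>> jog_arm(
  motion=[
    [-36.7,-1.2,0,0,0,16.6],
    [-36.7,-1.2,0,0,0,16.6],
    [-36.7,-1.2,0,0,0,16.6],
    [-36.7,-1.2,0,0,0,16.6],
    [-36.7,-1.2,0,0,0,16.6],
  ],
)

```text
time: 1.35
eef_pos: [0.4661, 0.0681, 0.2416]
tool_rot: [3.141, -0.0, 1.686]
contact_force: [1.5, 0.6, 0.4]
gripper_width: -0.0003
```

>>> jog_arm(
  motion=[
    [0,0,0,0,0,0],
    [0,0,0,0,0,0],
  ],
)

```text
time: 1.6
eef_pos: [0.4654, 0.07, 0.2414]
tool_rot: [-3.141, -0.0, 1.685]
contact_force: [-0.9, 0.6, 0.7]
gripper_width: 0.0001
```

Run:
```python
from h import *
go(rack(-.035,-.052,.05),np.pi/2+RY)
```

```text
t 1.6 shift [-5.56  1.28 19.14] turn [-0.04 -0.02  0.25]
```

>>> jog_arm(
  motion=[
    [-5.6,1.3,6,0,0,0.2],
    [-5.6,1.3,12,0,0,0.2],
    [-5.6,1.3,17,0,0,0.2],
    [-5.6,1.3,18.6,0,0,0.2],
    [-5.6,1.3,18.6,0,0,0.2],
  ],
)

```text
time: 2.22
eef_pos: [0.4837, 0.0175, 0.0544]
tool_rot: [-3.138, -0.001, 1.685]
contact_force: [0.1, -0.8, -0.3]
gripper_width: -0.0001
```

```bash
cat >> h.py <<'E'
def snap(tag):
    from cell import cams
    import cv2
    for n in("side","top"):
        d=cams.get_image(n);np.savez(n+tag+".npz",**d);cv2.imwrite(f"pics/{n}{tag}.png",d["frame"][:,:,::-1])
def crop(n,x0,y0,x1,y1,out,f):
    import cv2
    i=cv2.imread(f"pics/{n}.png")[y0:y1,x0:x1];cv2.imwrite(f"pics/{out}.png",cv2.resize(i,None,fx=f,fy=f,interpolation=cv2.INTER_CUBIC))
E
python3 - <<'E'
from h import *
from cell import status
snap("1");crop("side1",185,150,345,265,"side1z",5)
print(toloc(status.get_state()["eef_pos"]))
E
```

```text
[-0.03381882 -0.05138132  0.05627007]
```

View pics/side1z.png

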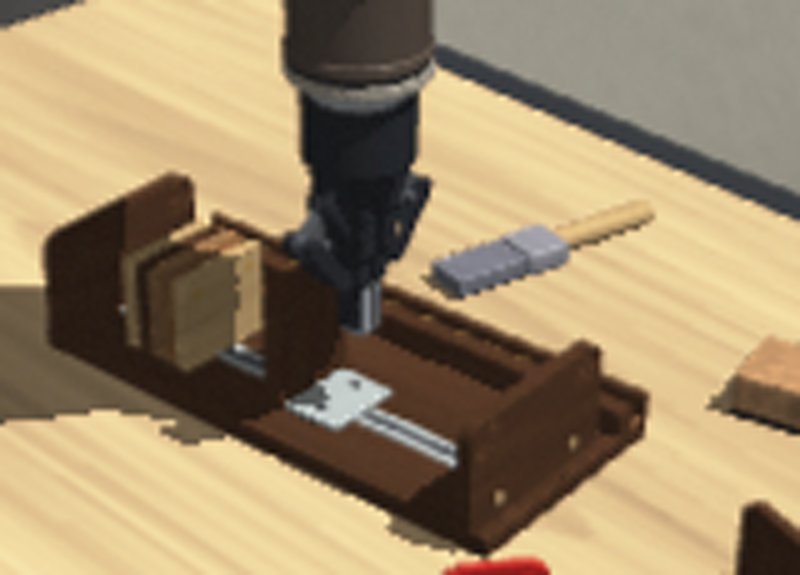

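>>> jog_arm(
  motion=[
    [2,0,0,0,0,0],
    [3.5,0,0,0,0,0],
    [5,0,0,0,0,0],
    [6.5,0,0,0,0,0],
    [8,0,0,0,0,0],
  ],
)

```text
time: 2.95
eef_pos: [0.4762, 0.0965, 0.0558]
tool_rot: [3.141, 0.0, 1.683]
contact_force: [1.9, -3.2, 2.0]
gripper_width: -0.0001
```

>>> jog_arm(
  motion=[
    [1.5,0,0,0,0,0],
    [3,0,0,0,0,0],
    [4,0,0,0,0,0],
    [5,0,0,0,0,0],
    [5,0,0,0,0,0],
  ],
)

```text
time: 3.58
eef_pos: [0.4702, 0.1458, 0.0555]
tool_rot: [-3.141, -0.0, 1.683]
contact_force: [-0.3, -0.5, 0.3]
gripper_width: -0.0
```

Run:
```python
from h import *
from cell import status
snap("2");crop("side2",185,150,345,265,"side2z",5);crop("top2",180,170,340,270,"top2z",5)
s=status.get_state();print(toloc(s["eef_pos"]),s["contact_force"])
```

```text
[-0.03490872  0.0776677   0.05545359] [-0.18945615 -0.08360279 -0.70769104]
```

View pics/side2z.png

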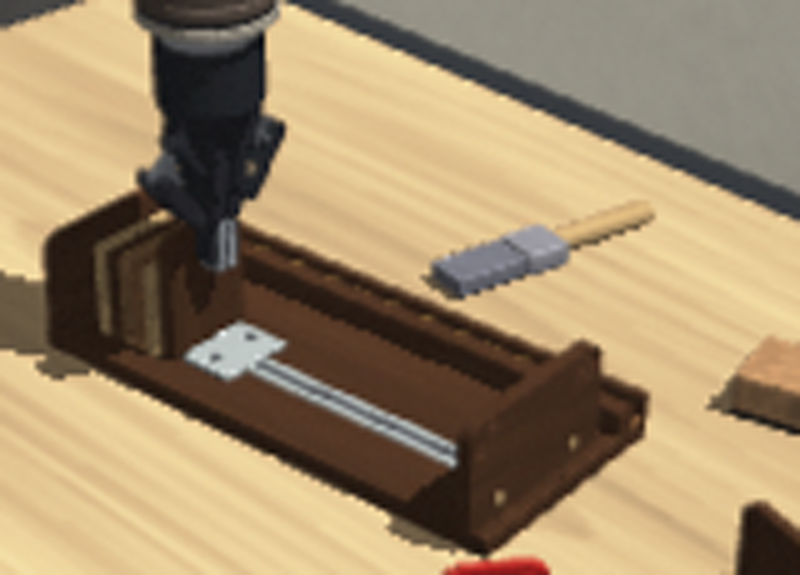

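>>> jog_arm(
  motion=[
    [0.4,0,0,0,0,0],
    [0.7,0,0,0,0,0],
    [0.9,0,0,0,0,0],
    [1.0,0,0,0,0,0],
    [1.1,0,0,0,0,0],
  ],
)

```text
time: 4.3
eef_pos: [0.4691, 0.1561, 0.0555]
tool_rot: [-3.141, 0.0, 1.683]
contact_force: [-1.7, -2.5, -2.4]
gripper_width: -0.0002
```

>>> jog_arm(
  motion=[
    [0.1,0,0,0,0,0],
    [0.2,0,0,0,0,0],
    [0.2,0,0,0,0,0],
  ],
)

```text
time: 4.68
eef_pos: [0.4689, 0.1575, 0.0556]
tool_rot: [-3.141, 0.001, 1.683]
contact_force: [-0.1, -11.4, -1.6]
gripper_width: -0.0001
```

>>> jog_arm(
  motion=[
    [0.1,0,0,0,0,0],
    [0.2,0,0,0,0,0],
    [0.2,0,0,0,0,0],
  ],
)

```text
time: 5.05
eef_pos: [0.4689, 0.1577, 0.0556]
tool_rot: [-3.141, 0.003, 1.684]
contact_force: [5.2, -37.8, 1.9]
gripper_width: -0.0002
```

>>> jog_arm(
  motion=[
    [-0.5,0,0,0,0,0],
    [-3,0,0,0,0,0],
    [-4,0,-5,0,0,0],
    [-4,0,-10,0,0,0],
    [-4,0,-14,0,0,0],
  ],
  claw=0,
)

```text
time: 5.68
eef_pos: [0.4741, 0.1206, 0.1979]
tool_rot: [3.139, -0.001, 1.682]
contact_force: [0.3, -0.1, -0.2]
gripper_width: 0.0853
```

Run:
```python
from h import *
snap("3");crop("side3",185,150,345,265,"side3z",5);crop("top3",180,170,340,270,"top3z",5)
print(toloc([.4689,.1577,.0556]))
```

```text
[-0.03483719  0.09025204  0.0556    ]
```

View pics/side3z.png

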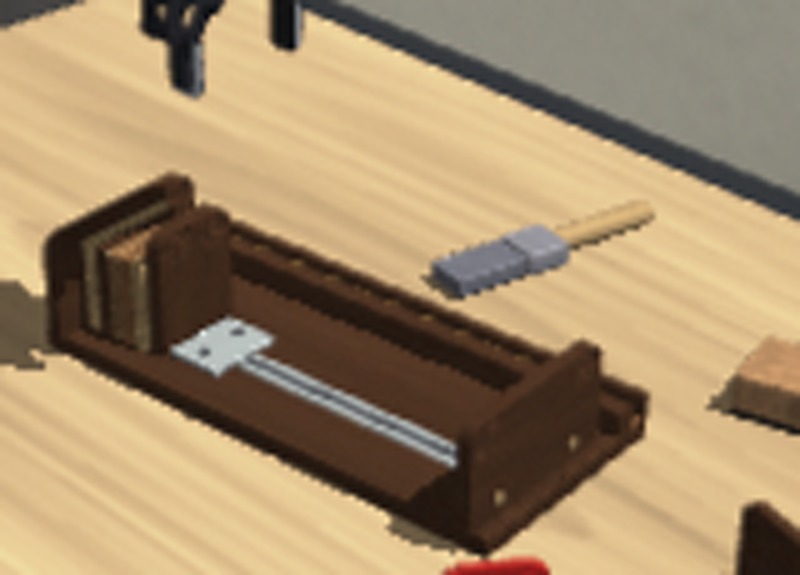

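View pics/top3z.png

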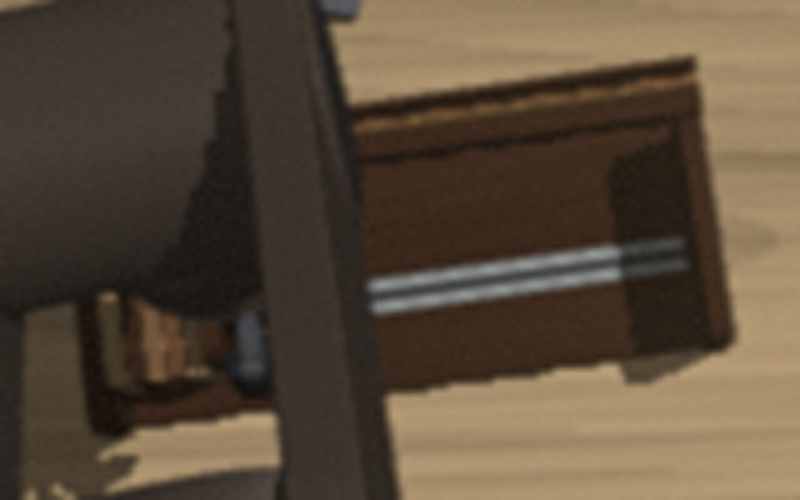

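Run:
```python
from h import *
T=load("top0");S=load("side0");np.set_printoptions(precision=4,suppress=True)
import cv2
crop("side0",310,240,390,305,"sz4",10);crop("top0",355,190,425,255,"tz4",10)
z3=lambda x,y:((x+.5)/5+259.5,(y+.5)/5+229.5)
a=[ray(S,*z3(*p),.03) for p in((257,208),(366,318),(537,252))];print(a,(a[0]+a[2])/2)
for x,y in (a[1]-a[0])[:2],(a[2]-a[1])[:2]:print(np.hypot(x,y),np.arctan2(y,x))
for n,d in(("T",T),("S",S)):
  print(n,proj(d,[.488,-.323,.106]),proj(d,[.487,-.322,.03]))
```

```text
[array([ 0.444 , -0.2601,  0.03  ]), array([ 0.4136, -0.3648,  0.03  ]), array([ 0.529 , -0.3988,  0.03  ])] [ 0.4865 -0.3294  0.03  ]
0.10903853573220482 -1.85380431689872
0.12030230767990488 -0.28695573654220513
T [393.6865 218.5714] [387.2687 222.0951]
S [339.6377 253.2447] [336.7318 274.3049]
```

View pics/sz4.png

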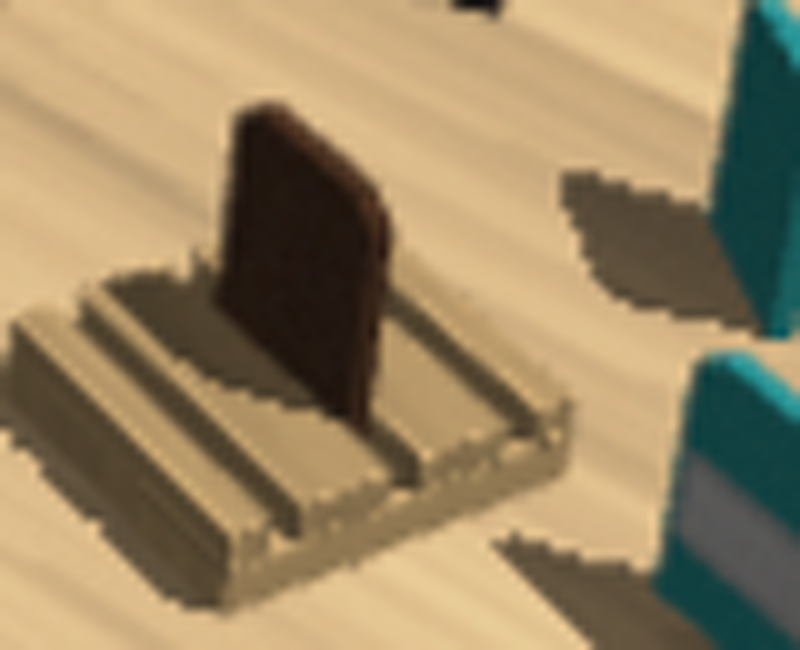

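View pics/tz4.png

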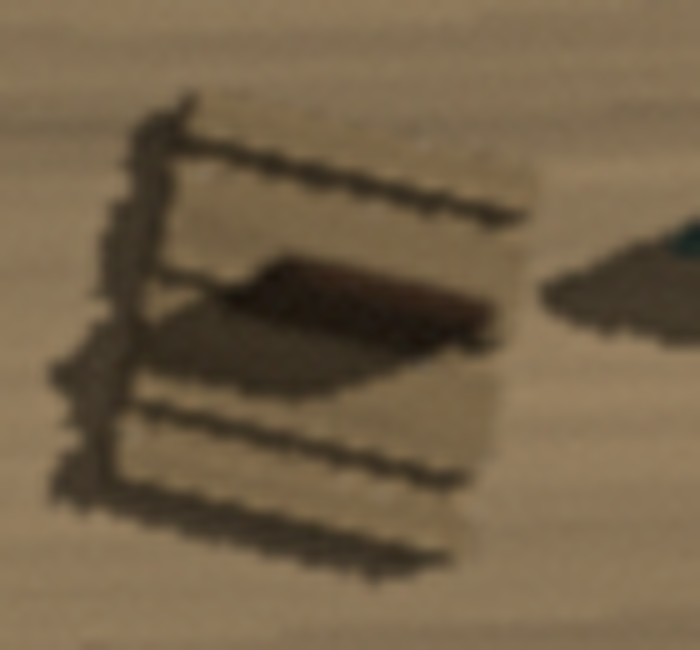

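Run:
```python
from h import *
T=load("top0");S=load("side0");np.set_printoptions(precision=4,suppress=True)
zt=lambda x,y:((x+.5)/10+354.5,(y+.5)/10+189.5)
zs=lambda x,y:((x+.5)/10+309.5,(y+.5)/10+239.5)
print(tri(T,zt(390,288),S,zs(325,150)))
for a,b in (((180,140),(525,215)),((140,405),(465,482)),((285,255),(490,305))):
    d=ray(T,*zt(*b),.03)-ray(T,*zt(*a),.03);print(np.arctan2(d[1],d[0])+np.pi/2)
for a,b in (((90,300),(290,525)),((395,290),(530,430)),((215,300),(355,418))):
    d=ray(S,*zs(*b),.03)-ray(S,*zs(*a),.03);print(np.arctan2(d[1],d[0])+np.pi/2)
g1=ray(S,*zs(355,420),.03);print("holder low near corner",g1)
```

```text
[ 0.4913 -0.3261  0.1007]
-0.2505527282099098
-0.26541636586692063
-0.2751015939033912
-0.34904868629405605
-0.3604686661259602
-0.22193538031471927
holder low near corner [ 0.478  -0.3587  0.03  ]
```

Run:
```python
from h import *
T=load("top0");print(ray(T,360,265,.09),ray(T,435,212,.09),ray(T,404,168,.09))
go([.489,-.325,.18],np.pi/2-.26)
```

```text
[ 0.35808914 -0.22136738  0.09      ] [ 0.50574227 -0.44833465  0.09      ] [ 0.64087343 -0.36811035  0.09      ]
t 5.775 shift [-44.47  -3.72   1.91] turn [ 0.43 -0.14 21.3 ]
```

>>> jog_arm(
  motion=[
    [-44.5,-3.7,0,0.4,-0.1,21.3],
    [-44.5,-3.7,0,0.4,-0.1,21.3],
    [-44.5,-3.7,0,0.4,-0.1,21.3],
    [-44.5,-3.7,0,0.4,-0.1,21.3],
    [-44.5,-3.7,0,0.4,-0.1,21.3],
  ],
)

```text
time: 6.4
eef_pos: [0.4824, -0.194, 0.1953]
tool_rot: [-3.136, 0.003, 1.311]
contact_force: [1.8, -0.1, 0.6]
gripper_width: 0.0854
```

>>> jog_arm(
  motion=[
    [0,0,0,0,0,0],
  ],
)

```text
time: 6.52
eef_pos: [0.4826, -0.196, 0.1951]
tool_rot: [-3.136, 0.003, 1.306]
contact_force: [-0.4, 0.4, -0.2]
gripper_width: 0.0854
```

Run:
```python
from h import *
go([.489,-.325,.16],np.pi/2-.26)
```

```text
t 6.525 shift [-12.27   4.01   3.53] turn [-0.31  0.2  -0.26]
```

>>> jog_arm(
  motion=[
    [-12.3,4,3,-0.3,0.2,-0.3],
    [-12.3,4,3,-0.3,0.2,-0.3],
    [-12.3,4,3,-0.3,0.2,-0.3],
    [-12.3,4,3,-0.3,0.2,-0.3],
    [-12.3,4,3,-0.3,0.2,-0.3],
  ],
)

```text
time: 7.15
eef_pos: [0.4894, -0.3197, 0.1658]
tool_rot: [-3.14, -0.001, 1.317]
contact_force: [-0.5, 0.6, 0.0]
gripper_width: 0.0854
```

Run:
```python
from h import *
snap("4");crop("side4",270,190,400,300,"side4z",6);crop("top4",330,160,460,270,"top4z",6)
go([.489,-.325,.073],np.pi/2-.26)
```

```text
t 7.25 shift [-0.51  0.08  9.31] turn [-0.05 -0.03  0.38]
```

View pics/side4z.png

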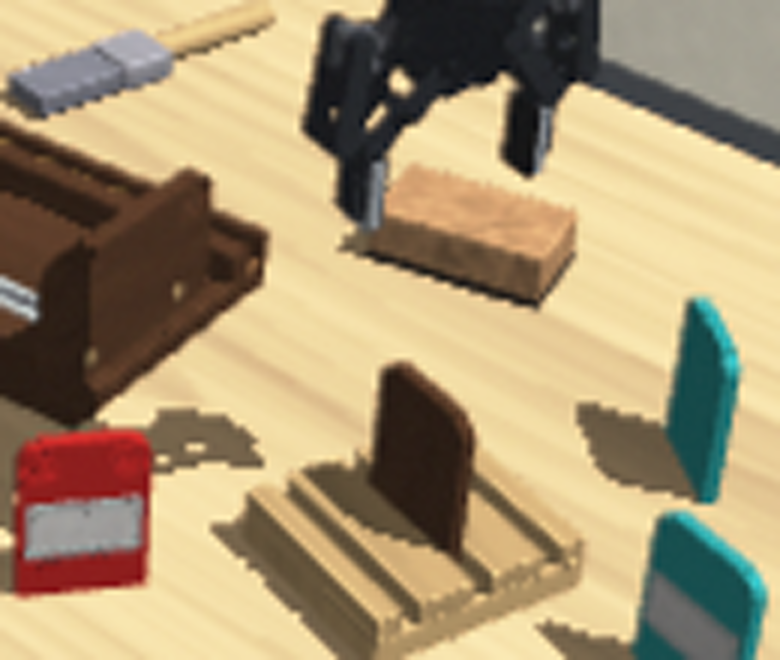

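View pics/top4z.png

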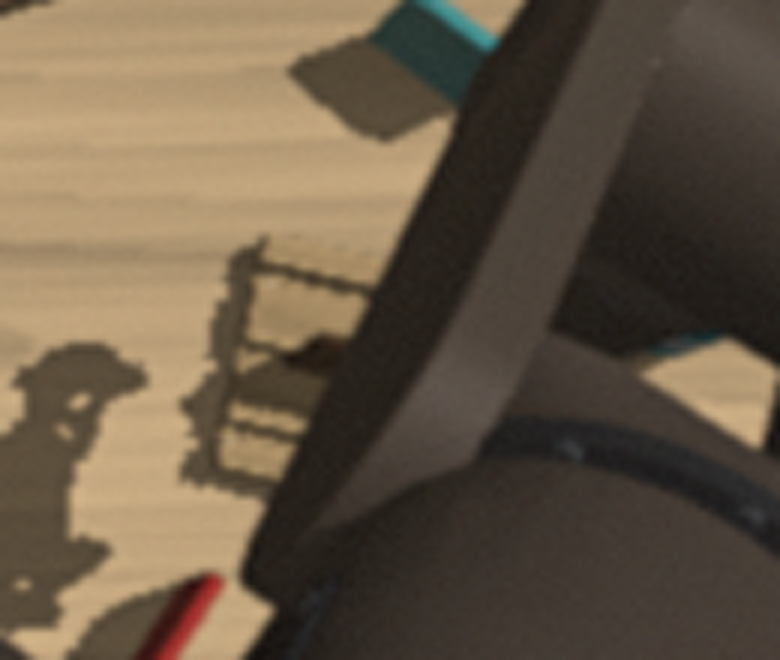

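>>> jog_arm(
  motion=[
    [-0.5,0.1,4,0,0,0.4],
    [-0.5,0.1,7,0,0,0.4],
    [-0.5,0.1,9.3,0,0,0.4],
    [-0.5,0.1,9.3,0,0,0.4],
  ],
)

```text
time: 7.75
eef_pos: [0.4881, -0.3248, 0.0717]
tool_rot: [-3.138, -0.002, 1.31]
contact_force: [-0.0, -0.4, 0.4]
gripper_width: 0.085
```

Run:
```python
from h import *
snap("5");crop("side5",290,210,400,300,"side5z",7)
go([.489,-.325,.073],np.pi/2-.26)
```

```text
t 7.85 shift [ 0.09 -0.05  0.06] turn [-0.04 -0.02 -0.06]
```

View pics/side5z.png

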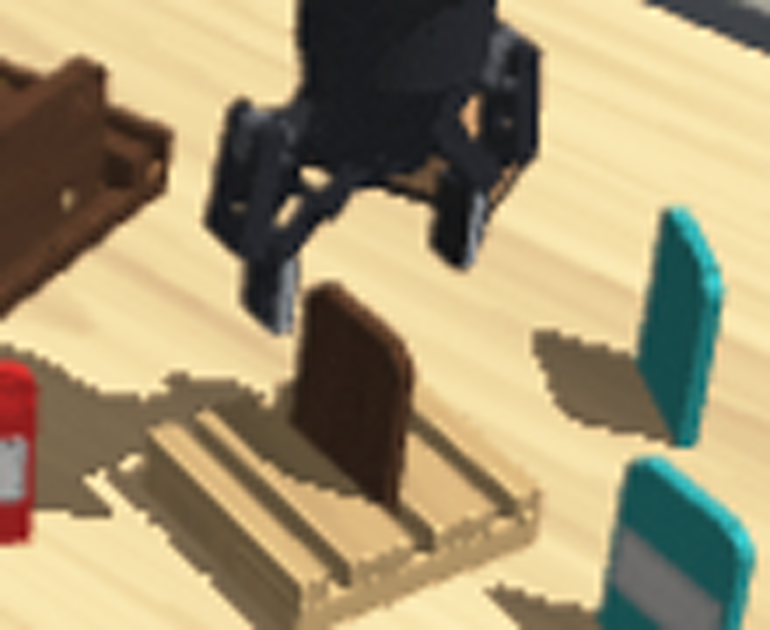

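Run:
```python
from h import *
np.set_printoptions(precision=1,suppress=True)
S=load("side1");print(proj(S,[.4843,.0165,.0563]))
S=load("side5")
for z in(.073,.086):
  c=np.array([.489,-.324,z]);x=np.array([np.cos(-.26),np.sin(-.26),0]);y=np.array([-x[1],x[0],0])
  for s in(-1,1):
    print(z,s,[proj(S,c+s*x*.0427+k*y*.011) for k in(-1,1)],[proj(S,c+s*x*.057+k*y*.011) for k in(-1,1)])
```

```text
[256.2 222.4]
0.073 -1 [array([329.4, 269.2]), array([324.7, 265. ])] [array([325.3, 270.8]), array([320.7, 266.5])]
0.073 1 [array([353.1, 260.2]), array([348.3, 256.2])] [array([357. , 258.7]), array([352.1, 254.7])]
0.086 -1 [array([329.8, 265.5]), array([325.1, 261.3])] [array([325.6, 267.1]), array([321. , 262.9])]
0.086 1 [array([353.6, 256.5]), array([348.8, 252.6])] [array([357.5, 255.1]), array([352.6, 251.2])]
```

Run:
```python
from h import *
crop("side5",310,225,380,285,"side5zz",11)
```

```text
(no output)
```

View pics/side5zz.png

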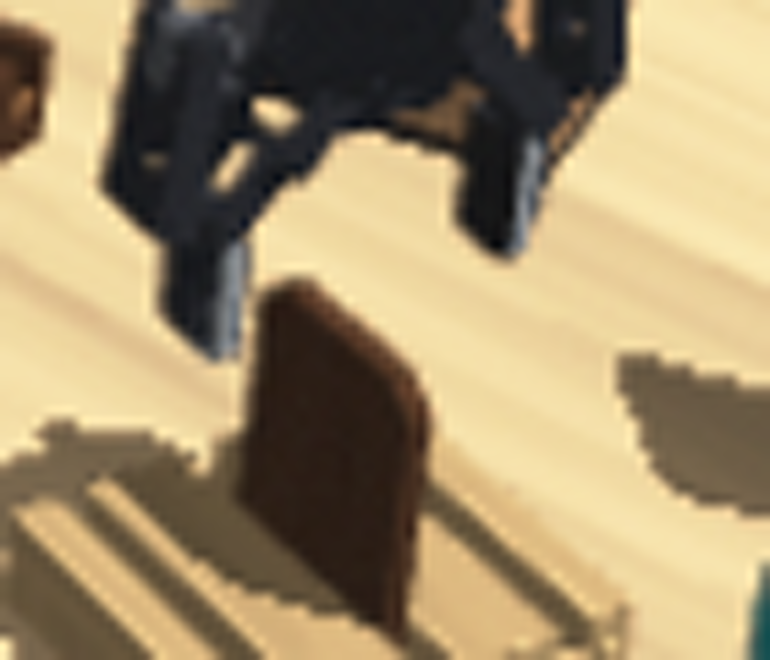

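>>> jog_arm(
  motion=[
    [0,0,0.8,0,0,0],
    [0,0,1.5,0,0,0],
    [0,0,1.5,0,0,0],
  ],
)

```text
time: 8.22
eef_pos: [0.4885, -0.326, 0.0573]
tool_rot: [-3.14, -0.001, 1.309]
contact_force: [-0.0, -0.3, -0.7]
gripper_width: 0.0855
```

Run:
```python
from h import *
snap("6");crop("side6",310,225,380,285,"side6zz",11)
go([.489,-.325,.058],np.pi/2-.26)
```

```text
t 8.325 shift [ 0.13 -0.01 -0.03] turn [-0.08 -0.03 -0.1 ]
```

View pics/side6zz.png

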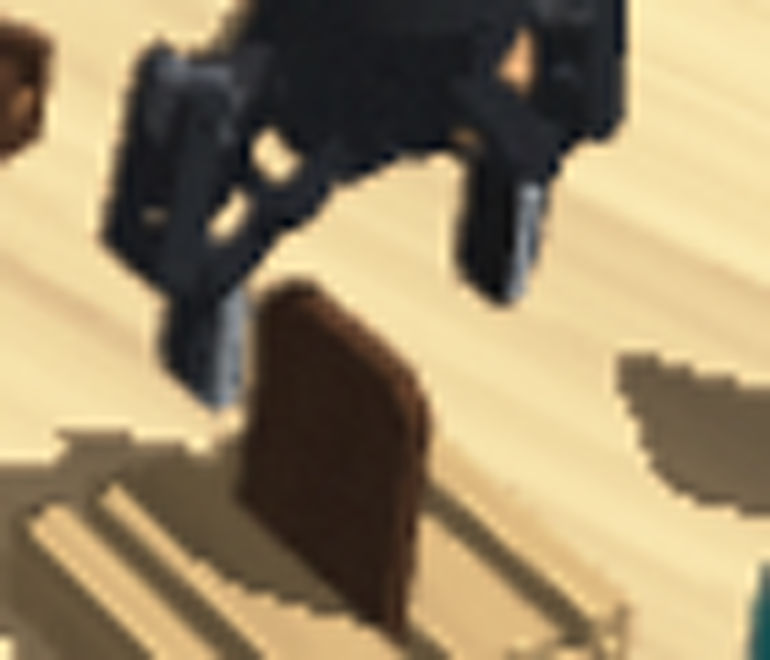

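>>> jog_arm(
  motion=[
    [0.1,0,0.8,0,0,0],
    [0.1,0,0.8,0,0,0],
  ],
)

```text
time: 8.57
eef_pos: [0.4887, -0.3249, 0.0491]
tool_rot: [-3.139, -0.001, 1.309]
contact_force: [0.2, -0.2, -0.5]
gripper_width: 0.0852
```

>>> jog_arm(
  motion=[
    [0,0,0,0,0,0],
    [0,0,0,0,0,0],
    [0,0,0,0,0,0],
    [0,0,0,0,0,0],
    [0,0,0,0,0,0],
  ],
  claw=0.7,
)

```text
time: 9.2
eef_pos: [0.489, -0.3253, 0.0498]
tool_rot: [-3.14, -0.0, 1.309]
contact_force: [0.1, 0.5, 0.8]
gripper_width: 0.0258
```

Run:
```python
from h import *
snap("7");crop("side7",310,225,380,285,"side7zz",11)
go([.489,-.325,.058],np.pi/2-.26)
```

```text
t 9.3 shift [ 0.02 -0.01 -0.83] turn [-0.07 -0.03 -0.1 ]
```

View pics/side7zz.png

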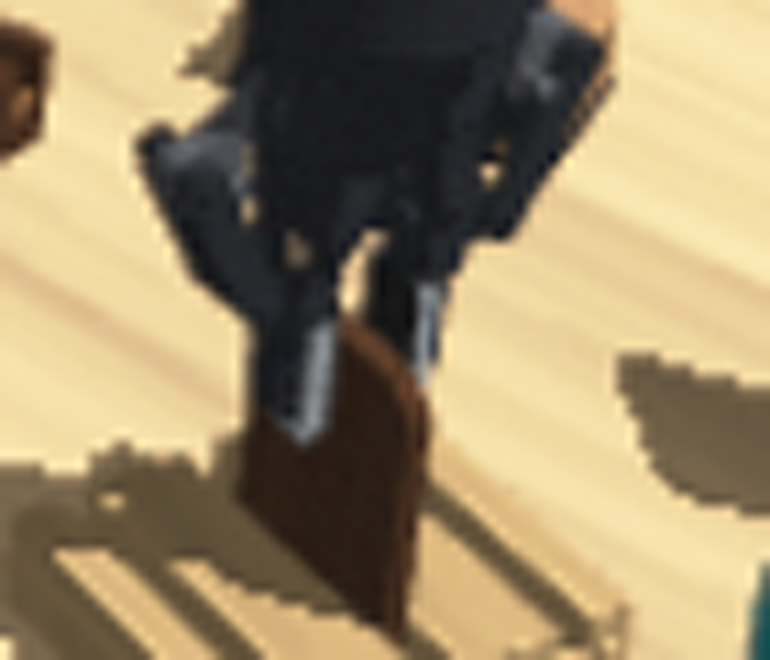

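>>> jog_arm(
  motion=[
    [0,0,0,0,0,0],
    [0,0,0,0,0,0],
    [0,0,0,0,0,0],
    [0,0,0,0,0,0],
    [0,0,0,0,0,0],
  ],
  claw=1,
)

```text
time: 9.93
eef_pos: [0.489, -0.3252, 0.0498]
tool_rot: [-3.14, -0.001, 1.309]
contact_force: [-2.6, 1.6, 6.1]
gripper_width: 0.0071
```

Run:
```python
from h import *
snap("8");crop("side8",310,225,380,285,"side8zz",11)
go([.489,-.325,.058],np.pi/2-.26)
```

```text
t 10.025 shift [ 0.03 -0.   -0.82] turn [-0.08 -0.03 -0.1 ]
```

View pics/side8zz.png

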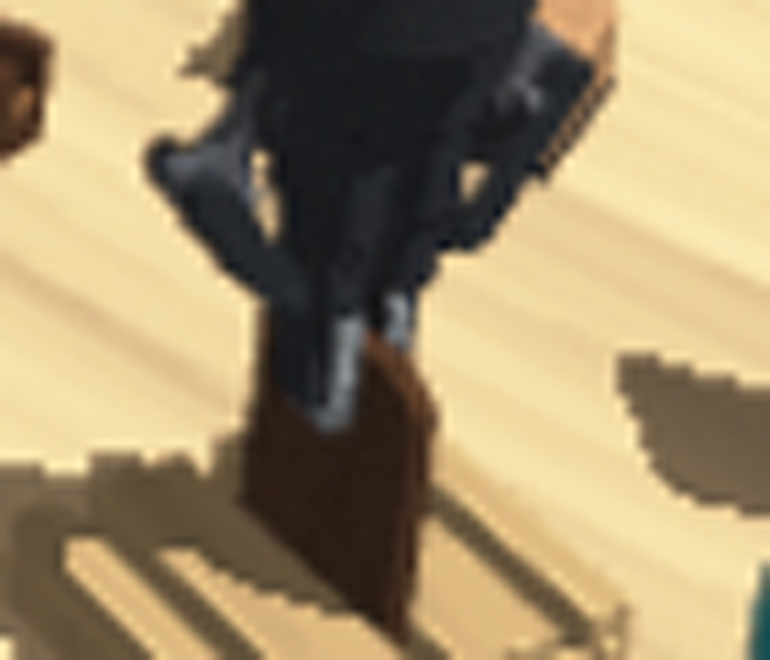

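>>> jog_arm(
  motion=[
    [0,0,-2,0,0,0],
    [0,0,-5,0,0,0],
    [0,0,-9,0,0,0],
    [0,0,-13,0,0,0],
    [0,0,-13,0,0,0],
  ],
)

```text
time: 10.65
eef_pos: [0.4908, -0.3266, 0.1826]
tool_rot: [3.138, 0.001, 1.309]
contact_force: [0.0, -0.6, -1.1]
gripper_width: 0.0069
```

Run:
```python
from h import *
snap("9");crop("side9",280,190,400,290,"side9z",6)
go(rack(.0728,.148,.18),np.pi/2+RY)
```

```text
t 10.75 shift [ 5.542e+01 -6.520e+00 -2.000e-02] turn [ -0.04  -0.03 -21.27]
```

View pics/side9z.png

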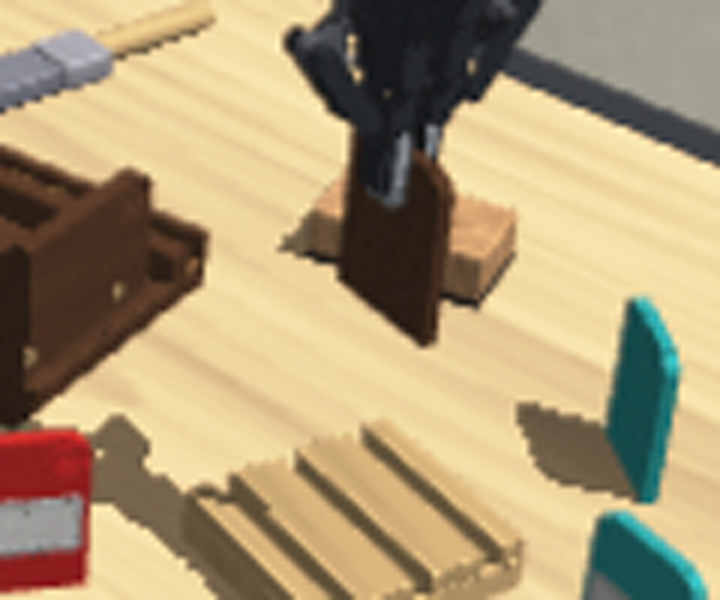

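Run:
```python
from h import *
from cell import status
S=load("side9");p=status.get_state()["eef_pos"];print(p)
z=p[2]-.034
for z in (p[2]-.034,p[2]-.057):
  a=ray(S,351.2,247,z);b=ray(S,336.5,235.8,z)
  x=np.array([np.cos(-.262),np.sin(-.262),0]);y=np.array([-x[1],x[0],0])
  print(a,b,np.linalg.norm(a-b),"center est",(a+b)/2+.004*x)
```

```text
[ 0.48917388 -0.32537352  0.17958129]
[ 0.48794603 -0.35791869  0.14558129] [ 0.50268897 -0.29613931  0.14558129] 0.06351413865379564 center est [ 0.499181   -0.32806505  0.14558129]
[ 0.51621168 -0.3404495   0.12258129] [ 0.53144171 -0.27662899  0.12258129] 0.06561258320601965 center est [ 0.52769019 -0.30957529  0.12258129]
```

>>> jog_arm(
  motion=[
    [55.4,-6.5,0,0,0,-21.3],
    [55.4,-6.5,0,0,0,-21.3],
    [55.4,-6.5,0,0,0,-21.3],
    [55.4,-6.5,0,0,0,-21.3],
    [55.4,-6.5,0,0,0,-21.3],
  ],
)

```text
time: 11.38
eef_pos: [0.5336, -0.0142, 0.1785]
tool_rot: [-3.139, -0.001, 1.681]
contact_force: [1.9, 0.6, -0.4]
gripper_width: 0.0067
```

>>> jog_arm(
  motion=[
    [0,0,0,0,0,0],
  ],
)

```text
time: 11.5
eef_pos: [0.5337, -0.0121, 0.1785]
tool_rot: [-3.139, -0.002, 1.686]
contact_force: [0.3, 0.2, -0.2]
gripper_width: 0.0071
```

Run:
```python
from h import *
go(rack(.0728,.148,.18),np.pi/2+RY)
```

```text
t 11.5 shift [23.33  6.3  -0.13] turn [-0.17 -0.11  0.3 ]
```

>>> jog_arm(
  motion=[
    [23.3,6.3,0,-0.1,-0.1,0.3],
    [23.3,6.3,0,-0.1,-0.1,0.3],
    [23.3,6.3,0,-0.1,-0.1,0.3],
    [23.3,6.3,0,-0.1,-0.1,0.3],
    [23.3,6.3,0,-0.1,-0.1,0.3],
  ],
)

```text
time: 12.12
eef_pos: [0.5713, 0.2248, 0.1785]
tool_rot: [-3.141, 0.001, 1.679]
contact_force: [0.3, 0.2, -1.0]
gripper_width: 0.0067
```

>>> jog_arm(
  motion=[
    [0,0,0,0,0,0],
  ],
)

```text
time: 12.25
eef_pos: [0.5707, 0.2214, 0.1788]
tool_rot: [-3.14, 0.002, 1.676]
contact_force: [0.4, -0.6, -0.2]
gripper_width: 0.0069
```

Run:
```python
from h import *
go(rack(.0728,.148,.09),np.pi/2+RY)
snap("10");crop("side10",190,140,340,260,"side10z",5);crop("top10",170,150,330,270,"top10z",5)
```

```text
t 12.25 shift [ 0.58 -0.04  8.88] turn [-0.08  0.09 -0.27]
```

View pics/side10z.png

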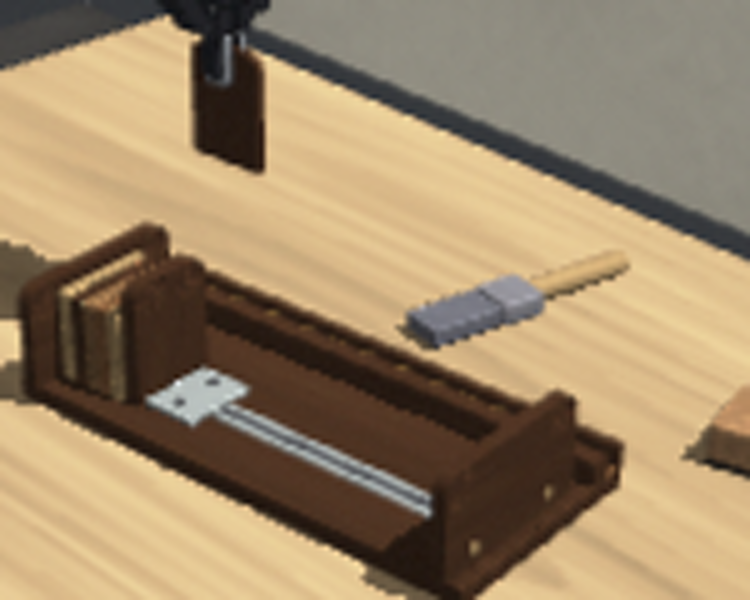

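View pics/top10z.png

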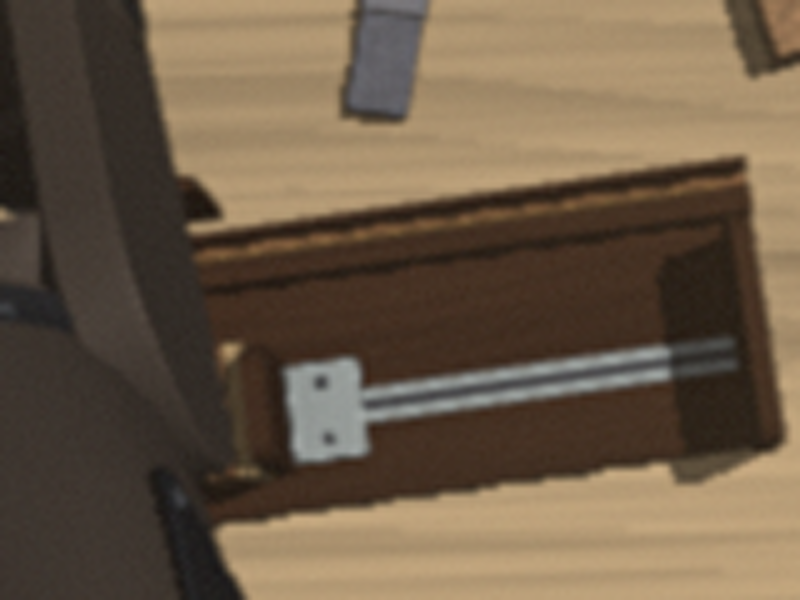

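>>> jog_arm(
  motion=[
    [0.6,0,3,0,0,-0.3],
    [0.6,0,6,0,0,-0.3],
    [0.6,0,9,0,0,-0.3],
    [0.6,0,9.6,0,0,-0.3],
    [0.6,0,9.6,0,0,-0.3],
  ],
)

```text
time: 12.98
eef_pos: [0.571, 0.2275, 0.0844]
tool_rot: [3.141, 0.001, 1.68]
contact_force: [-0.7, -0.2, 0.4]
gripper_width: 0.0067
```

Run:
```python
from h import *
from cell import status
np.set_printoptions(precision=4,suppress=True)
s=status.get_state();print(s["eef_pos"],toloc(s["eef_pos"]),s["tool_rot"],s["contact_force"])
snap("11");crop("side11",190,160,270,230,"side11z",10);crop("top11",170,160,250,230,"top11z",10)
d=load("top0");g=d["frame"].astype(float)
import cv2
# outer lip edge: strongest bright->dark drop scanning down; subpixel by threshold
def edge(cols,off0,off1):
    P=[]
    for c in cols:
        yl=199+(c-193)*(60-148)/(695-65)  # approx
        col=g[:,c].sum(1); r=np.arange(int(yl-5),int(yl+4)); gr=np.diff(col[r]); k=np.argmin(gr)
        lo,hi=col[r[0]:r[0]+2].mean(),col[r[k]+1:r[k]+3].min();th=(lo+hi)/2
        for j in r:
            if col[j]>=th>col[j+1]: P.append((c,j+(col[j]-th)/(col[j]-col[j+1])));break
    return np.array(P)
P=edge(range(200,315,3),0,0)
W=np.array([ray(d,u,v,.036) for u,v in P])
L=np.array([toloc(w) for w in W]);f=np.polyfit(L[:,1],L[:,0],1);print("lip outer x(y)=",f,np.polyval(f,.148),"res",np.std(L[:,0]-np.polyval(f,L[:,1])))
for c in(215,235,255,275,295): print(c,g[int(199+(c-193)*-.14)-4:int(199+(c-193)*-.14)+14,c].sum(1).astype(int))
```

```text
[0.571  0.2275 0.0844] [0.0743 0.1485 0.0844] [3.141  0.0009 1.6798] [-0.7398 -0.2021  0.4324]
lip outer x(y)= [-0.0032  0.0873] 0.08678002511201019 res 0.0002918129204792761
215 [353 340 345 340 274 156  83  74 122 199 169 115 111 116 115 100  73  71]
235 [337 353 344 304 173  86  77 125 202 191 133  99 116 113 108  71  67 103]
255 [352 338 334 313 177  89  76 117 191 192 124 110 103 107 108  70  68 101]
275 [336 356 361 339 207 102  77 111 177 180 142 110 112 110 101  73  80 107]
295 [341 322 335 326 222 107  85  91 142 170 140 116 116 112 111  81  86 108]
```

View pics/side11z.png

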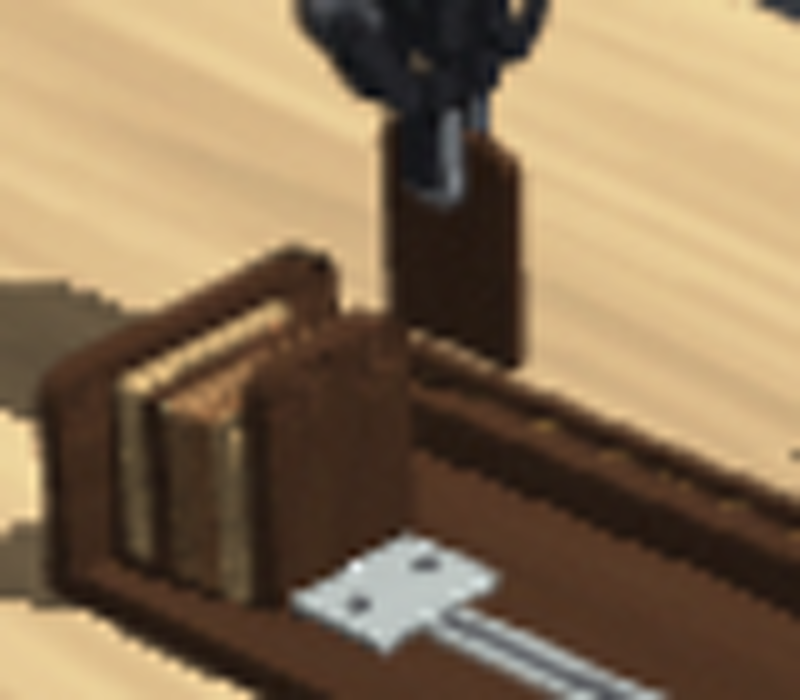

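View pics/top11z.png

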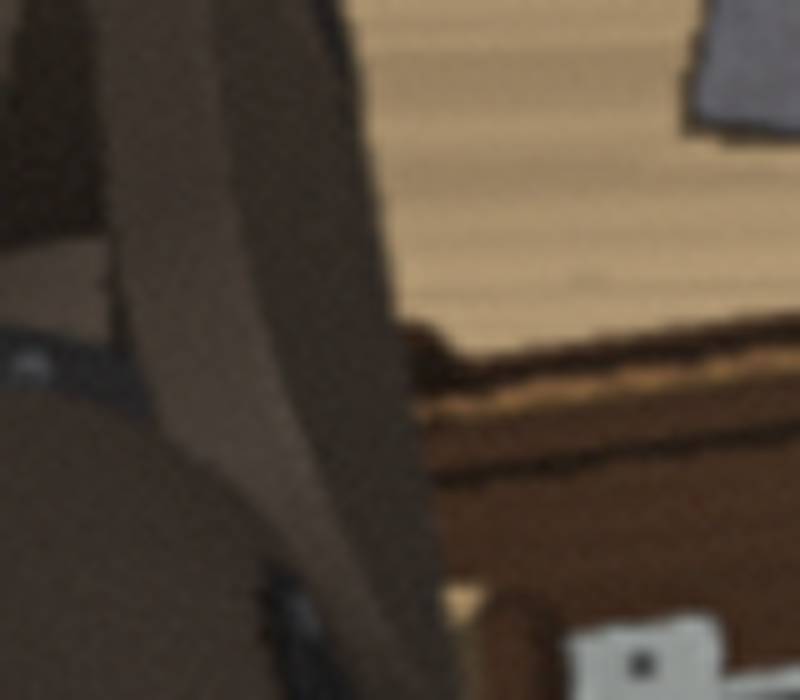

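>>> jog_arm(
  motion=[
    [0,0.1,0.4,0,0,0],
    [0,0.1,0.8,0,0,0],
    [0,0.1,1.1,0,0,0],
    [0,0.1,1.4,0,0,0],
  ],
)

```text
time: 13.58
eef_pos: [0.5717, 0.2284, 0.0698]
tool_rot: [3.141, 0.001, 1.681]
contact_force: [0.6, -0.2, -0.3]
gripper_width: 0.0072
```

>>> jog_arm(
  motion=[
    [0,0,0.2,0,0,0],
    [0,0,0.4,0,0,0],
    [0,0,0.4,0,0,0],
  ],
)

```text
time: 13.95
eef_pos: [0.5717, 0.2283, 0.0659]
tool_rot: [3.141, 0.001, 1.681]
contact_force: [0.6, -0.2, 0.2]
gripper_width: 0.007
```

>>> jog_arm(
  motion=[
    [0,0,0.2,0,0,0],
    [0,0,0.4,0,0,0],
    [0,0,0.4,0,0,0],
  ],
)

```text
time: 14.32
eef_pos: [0.572, 0.2284, 0.062]
tool_rot: [3.141, 0.001, 1.681]
contact_force: [-0.0, 0.6, -0.8]
gripper_width: 0.0069
```

Run:
```python
from h import *
from cell import status
s=status.get_state();print(s["eef_pos"],toloc(s["eef_pos"]),s["contact_force"])
snap("12");crop("side12",190,160,270,230,"side12z",10);crop("top12",190,170,250,230,"top12z",10)
```

```text
[0.57195689 0.22836144 0.0619885 ] [0.07533035 0.14921706 0.0619885 ] [-0.01527331  0.56697475 -0.82346131]
```

View pics/side12z.png

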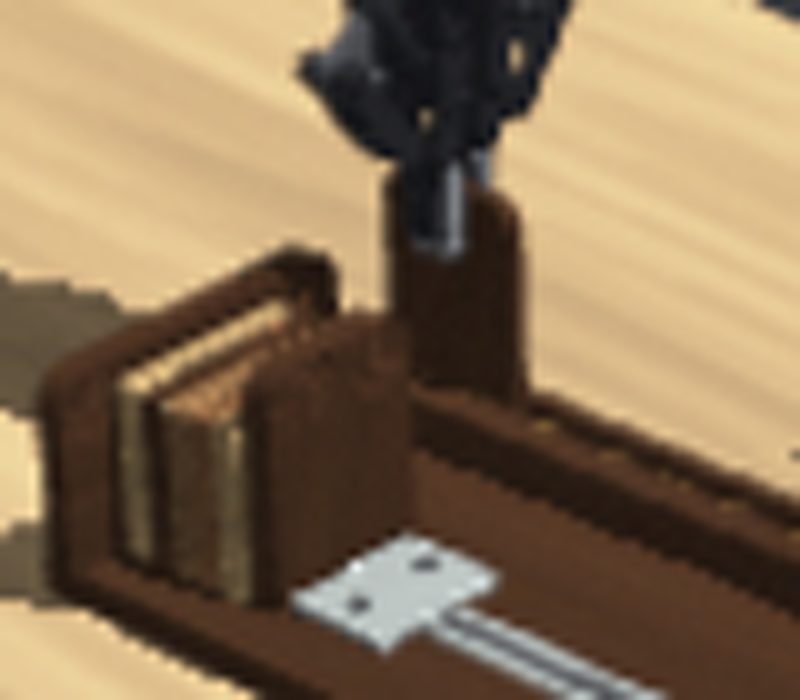

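View pics/top12z.png

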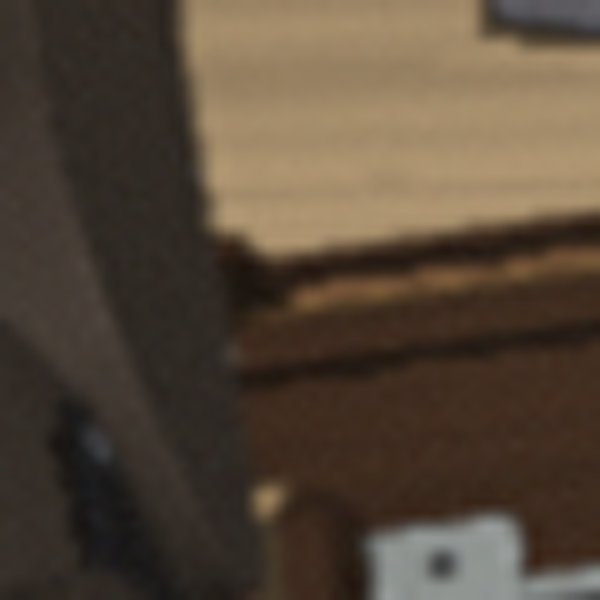

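>>> jog_arm(
  motion=[
    [0,0,0.2,0,0,0],
    [0,0,0.3,0,0,0],
    [0,0,0.3,0,0,0],
  ],
)

```text
time: 14.8
eef_pos: [0.572, 0.2284, 0.0591]
tool_rot: [3.14, 0.001, 1.681]
contact_force: [2.1, 0.4, 1.5]
gripper_width: 0.0071
```

>>> jog_arm(
  motion=[
    [0,0,0.2,0,0,0],
    [0,0,0.3,0,0,0],
    [0,0,0.3,0,0,0],
  ],
)

```text
time: 15.18
eef_pos: [0.5719, 0.2284, 0.056]
tool_rot: [3.141, 0.001, 1.681]
contact_force: [3.2, 0.3, 1.1]
gripper_width: 0.007
```

>>> jog_arm(
  motion=[
    [0,0,0.1,0,0,0],
    [0,0,0.2,0,0,0],
    [0,0,0.2,0,0,0],
  ],
)

```text
time: 15.55
eef_pos: [0.5719, 0.2284, 0.054]
tool_rot: [3.141, 0.001, 1.681]
contact_force: [2.8, 0.1, 1.4]
gripper_width: 0.0069
```

>>> jog_arm(
  motion=[
    [0,0,0.1,0,0,0],
    [0,0,0.2,0,0,0],
    [0,0,0.2,0,0,0],
  ],
)

```text
time: 15.92
eef_pos: [0.5718, 0.2283, 0.0519]
tool_rot: [3.141, 0.001, 1.681]
contact_force: [2.9, -0.2, -0.1]
gripper_width: 0.0069
```

>>> jog_arm(
  motion=[
    [0,0,0.1,0,0,0],
    [0,0,0.1,0,0,0],
    [0,0,0.1,0,0,0],
  ],
)

```text
time: 16.3
eef_pos: [0.5721, 0.2283, 0.0518]
tool_rot: [3.14, 0.001, 1.681]
contact_force: [1.5, -1.3, 13.0]
gripper_width: 0.0069
```

>>> jog_arm(
  motion=[
    [0,0,0.05,0,0,0],
    [0,0,0.05,0,0,0],
    [0,0,0.05,0,0,0],
    [0,0,0.05,0,0,0],
  ],
)

```text
time: 16.8
eef_pos: [0.5722, 0.2283, 0.0517]
tool_rot: [3.14, 0.001, 1.681]
contact_force: [-0.1, -2.1, 20.5]
gripper_width: 0.007
```

Run:
```python
from h import *
from cell import status
snap("13");crop("side13",190,160,270,230,"side13z",10)
s=status.get_state();print(s["time"],s["eef_pos"],toloc(s["eef_pos"]),s["contact_force"],s["gripper_width"])
S=load("side13")
for z in(.108,.036): 
  print(z,[proj(S,rack(.0748,.148+k,z)) for k in(-.032,.032)])
```

```text
16.9 [0.57223141 0.22833728 0.05173303] [0.07560058 0.14916302 0.05173303] [-0.36040522 -2.46326735 20.10851314] 0.006820512070915228
0.108 [array([240.56764021, 182.44319476]), array([227.81019663, 177.40457338])]
0.036 [array([240.99247697, 199.5951691 ]), array([228.50604775, 194.32170279])]
```

View pics/side13z.png

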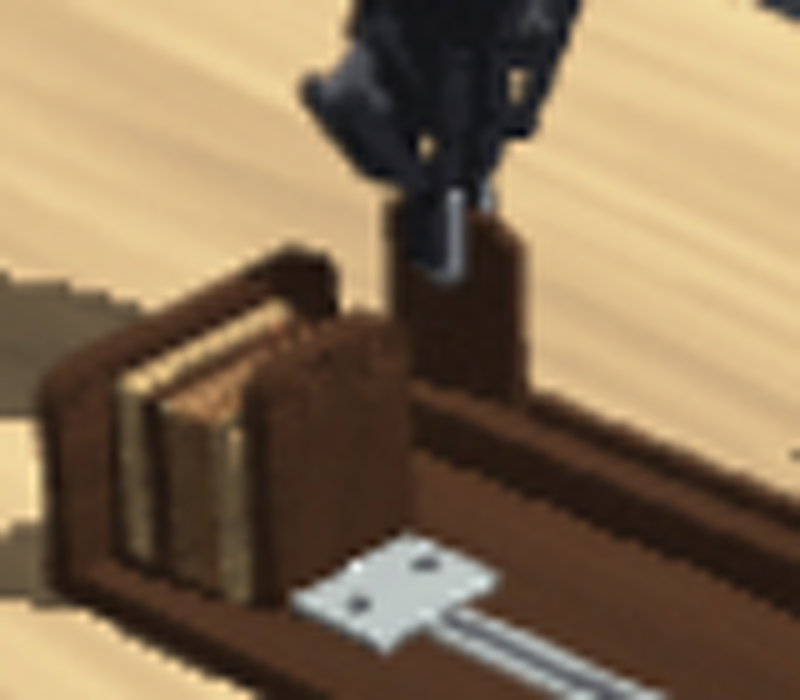

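Run:
```python
from cell import status,workorder
s=status.get_state();print(s["contact_force"],s["eef_pos"])
print(workorder.finish_job())
```

```text
[-0.36040522 -2.46326735 20.10851314] [0.57223141 0.22833728 0.05173303]
the job is handed in; nothing more can be done
None
```

I slid the bookend along until the boards stood snug against the end panel. Then I lifted the dark label holder out of the drying block and pushed it down into the slot in front of the boards. I handed the job in at about 17 s, with the gripper still holding the holder and pressing it down.

**Last checks**
- **Bookend and boards:** The push stopped hard at 38 N. The pictures afterwards showed the boards upright and closed up against the end panel.
- **Depth:** The leaf spring began to resist about 9 mm above the bed. The hard stop came at a fingertip (TCP) height of 51.8 mm, where 52 mm was predicted.
- **Press and grip:** The downward push held at about 20 N, of which the spring accounts for 3–6 N. The jaws measured about 7 mm apart on the 8 mm plate.
- **Position:** The fingertips were at about y = 149 mm in the rack. The last side picture puts the holder's centre about 7 mm off the pads, so roughly y 142–145 mm, inside the 128–168 mm band. The holder was not turned round, so the card should face outwards, but neither camera could see the card itself.
- **Glue bottle, sanding block and brush:** I never touched them. I did not measure their positions again at the end.

**What disagreed**
- **Finger height:** In the side pictures the fingertips looked about 20–25 mm higher than the reported TCP. I set the grasp height from the picture and the insertion depth from the holder's height in the drying block.
- **Cameras:** The two views also differed by 5–10 mm on some points. I used the top view, which put the slot 2 mm further out than my first estimate, and force feedback for the slot.

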